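# Lay the brush and the turner in the utensil tray

### The job

Tidy the buffet tools: lay the flat brush in the narrow compartment of the wooden utensil tray and the slotted turner in the wide compartment. Each must lie flat on the tray's floor, along its compartment, either way round, and be let go.

Things in the scene. Friction and masses are not known exactly. Their poses are not given: they have to be found in the camera images.
- brush: Flat brush lying flat on the table (sizes in mm), 190 long: wooden handle, steel ferrule 50 wide and 20 high, pale rigid bristle block 46 wide, 16 high. Origin mid-length, mid-width, on the underside; x along the handle to the head, z up. Wooden handle 24 wide, 26 high, flat below, from x = -95 to +25 mm; balances near x = -10 mm. 0.1 kg. The turner and a wooden spoon with the same handle lie near it.
- spatula: Slotted turner lying flat on the table (sizes in mm), 220 long: wooden handle, flat steel blade 84 long, 70 wide, 3 thick, level with the handle's underside. Origin mid-length, mid-width, on the underside; x along the handle to the head, z up. Wooden handle 24 wide, 26 high, flat below, from x = -110 to +10 mm; balances near x = -20 mm. 0.14 kg.
- narrow (a point): Centre of the inner floor of the tray's narrow compartment, 250 mm long (x), 76 wide (y); z up. The shallow wooden tray is fixed, 266 x 204 mm outside, at any yaw, with two parallel compartments; floor 5 thick, all walls 8 thick, their tops 12 mm above the inner floor.
- wide (a point): Centre of the inner floor of the same tray's wide compartment, 250 mm long (x), 104 wide (y); z up. It lies 98 mm from the narrow one's centre, across a shared 8 mm divider; same floor and walls.
Things that resemble listed ones, but are neither listed nor needed, are in the scene too. Leave any orange look-alike of the spatula alone.

How it is judged:
At the end, for the whole second after the job is handed in: The brush lies flat and at rest on the floor of the narrow compartment (its origin within 34 mm along, 21 mm across and 6 mm in height of the centre, in line within 15 degrees, either way round), and the turner likewise in the wide compartment (within 20 mm along and 29 mm across) (x of brush in the frame of narrow between -0.034 and 0.034 m and y of brush in the frame of narrow between -0.021 and 0.021 m and z of brush in the frame of narrow between -0.006 and 0.006 m and angle between the x axis of brush and the x axis of narrow, either way round below 0.26 rad and angle between each of brush, spatula's own z axis and vertical below 0.1 rad and linear speed of each of brush, spatula below 0.02 m/s and x of spatula in the frame of wide between -0.02 and 0.02 m and y of spatula in the frame of wide between -0.029 and 0.029 m and z of spatula in the frame of wide between -0.006 and 0.006 m and angle between the x axis of spatula and the x axis of wide, either way round below 0.26 rad); the robot touches nothing.
It also fails if it takes over 61 s, if anything falls off the work surface, if the arm or the gripper's body presses on something with over 40 N, if the wrist force passes 120 N, or if a joint passes its speed limit or range.

### The arm

A 6-joint arm with a two-finger parallel gripper is mounted at the origin on the work surface. World frame = base frame: x ahead of the robot, y to its left, z up, the work surface at z = 0. Lengths are in m, angles in rad, forces in N, time in s.
With the tool pointing down it reaches from about 0.425 to 0.95 m from the base axis. Payload 3.5 kg.
Tool frame: the origin (TCP) lies on the mounting face of the last link; the fingertips stand 173 mm ahead of it and the grasp point (between the pads) lies 155 mm ahead of it; z points along the fingers, x is the direction in which the jaws open and shut, and the axes are right-handed (so a half turn about z gives the same grasp; the last joint's range is limited). The gripper opens to 85 mm and grips with 20 to 120 N. Pads are 22 mm wide; open, the fingers measure 114 mm over their backs; the gripper's body (76 mm by 85 mm) begins 54 mm behind the grasp point. The pads swing forward as they close: fully open they stand 13 mm farther back than shut.
Start: joints at [1.124, 0.286, 1.577, -0, 1.279, -0.15], TCP at [0.197, 0.645, 0.405] pointing down, gripper open.
Joint ranges: [-2.77, 2.77], [-0.9, 2.22], [0.21, 2.48], [-1.53, 4.67], [0.24, 2.81], [-2.84, 2.84]. Speed limits (rad/s): [2.79, 2.79, 3.14, 3.14, 3.14, 3.14].

### API

Orientations are given as a unit quaternion [x, y, z, w].
In Python, from plant import get_state, read_camera, sign_off gives the robot as it stands.
- The arm moves only by the shell command python3 -m jog 'ROWS' [FORCE]. ROWS is JSON, a list of rows, each an object of numbers: "grip": the closure, from 0 (fully open) to 1 (shut); "x", "y", "z": the shift along the tool's x, y, z in mm; "rx", "ry", "rz": the turn, a rotation vector about the tool's x, y, z in degrees. A call has 1 to 8 rows; each row shifts and turns the commanded pose from where the row before left it, along the tool's axes as they then stand; what a row does not reach is not made up. A row lasts 1/12 s, in which the tool goes at most 41.7 mm and 7.16 degrees, less where a joint would pass 70% of its speed; a pose out of reach is approached as far as the arm can. A call with a gripper value outside its range is refused whole. The fingers move at their own pace and stop on an object; FORCE is the grip in N (left out, the last holds). Time passes only in rows, so rows that do not move let the fingers close. It gives the time, the measured TCP pose, the force and the opening at its end, in the units of the state.
- get_state(): the state, without advancing time (a new reading comes with each control period).
- read_camera(name): name is "side" or "top" or "wrist"; returns a dict with "frame" (400x640x3 uint8, red, green, blue), "intrinsics" (3x3 intrinsics, pixels), "R" (3x3) and "t" (3): a world point X has camera coordinates R X + t. Camera axes: x right, y down, z forward; pixel columns grow to the right and rows downward; lengths in m; the calibration is good to about 2 mm. The wrist camera is an equidistant fisheye: a pixel r from the principal point sees the ray r / f radians off the axis. A picture is of the moment at which its call begins. There is no depth.
- sign_off(): hands the job in, once; it reports no verdict.
The state is a dict: "time": time; "qpos": joint angles; "dq": joint speeds; "joint_efforts": joint torques, N m; "eef_pos": TCP position; "tcp_rot": TCP orientation; "contact_force": force on the tool from outside, world axes, zero at the start; "wrist_torque": the same for the moment, N m; "opening": opening from 0.0 (shut) to 1.0 (fully open).
Only numpy, scipy, OpenCV 4.12 (cv2) and the standard library are available. Lean on these libraries where they do the work, as an engineer would, in place of code of your own. Each camera call takes 0.05 s, during which the arm holds its last target.

## Working session

There is one attempt and no reset: what is moved stays moved. The work goes in short steps, Python scripts to look and compute and a shell command to move; the robot and the scene stay as the last step left them, time stands still between calls to the robot, and variables do not carry over. Pictures are saved under pics/ and viewed, and the job is handed in when it is done.

```bash
ls; mkdir -p pics
python3 - <<'E'
from plant import get_state, read_camera
import cv2
s=get_state();print(s)
for n in ("top","side","wrist"):
    c=read_camera(n);cv2.imwrite(f"pics/{n}0.png",c["frame"][:,:,::-1]);print(n,c["intrinsics"],c["R"],c["t"])
E
```

```text
pics
{'time': 0.0, 'qpos': array([ 1.12401917e+00,  2.87214122e-01,  1.57816712e+00, -1.54014124e-05,
        1.27855542e+00, -1.49999955e-01]), 'dq': array([ 0.00038763,  0.00171032,  0.00062669,  0.00132156,  0.00077228,
       -0.00015346]), 'joint_efforts': array([-6.77915941e-04, -4.05988991e+01, -2.92620921e+01, -2.19086483e-04,
        5.75927683e-03, -2.49343270e-05]), 'eef_pos': array([0.19726456, 0.64528066, 0.40331972]), 'tcp_rot': array([ 8.03876169e-01,  5.94795537e-01, -1.03229161e-03,  5.54994602e-04]), 'contact_force': array([-0.22684677, -0.15976927,  0.93237032]), 'wrist_torque': array([ 0.03084547, -0.01536976,  0.01351326]), 'opening': 0.9996213946527643}
top [[395.808293     0.         324.36836691]
 [  0.         395.808293   199.48234805]
 [  0.           0.           1.        ]] [[ 0.00194833 -0.99998707  0.00469664]
 [-0.98596034 -0.00270516 -0.16695772]
 [ 0.16696827 -0.00430541 -0.98595287]] [0.04804653 0.40817876 0.93039654]
side [[416.2932854    0.         319.50323378]
 [  0.         416.2932854  204.47258383]
 [  0.           0.           1.        ]] [[ 0.95708157 -0.28880623  0.02420375]
 [-0.13302093 -0.51194385 -0.84865713]
 [ 0.25748843  0.8090145  -0.5283893 ]] [-0.37983751  0.13147171  1.01010882]
wrist [[309.70691629   0.         318.1177176 ]
 [  0.         309.70691629 201.07858684]
 [  0.           0.           1.        ]] [[ 0.29092666  0.95674164 -0.0026671 ]
 [ 0.92071325 -0.27921111  0.27263212]
 [ 0.26009382 -0.08177158 -0.96211466]] [-0.67268129 -0.03658706  0.37987504]
```

View pics/top0.png

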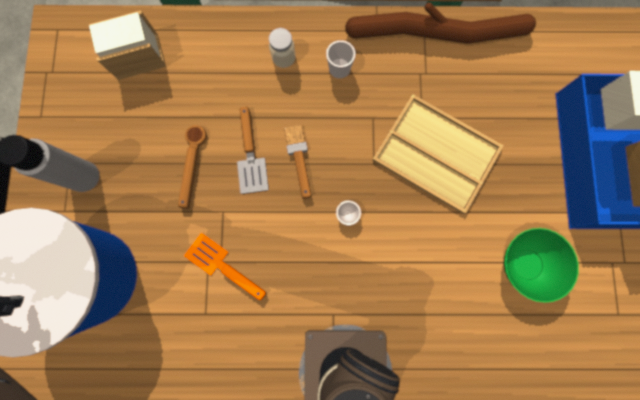

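View pics/side0.png

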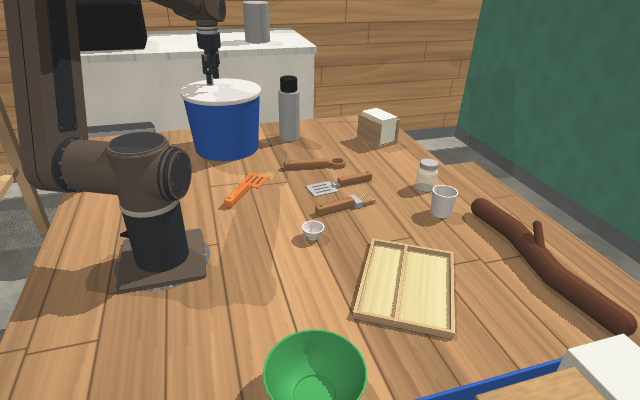

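View pics/wrist0.png

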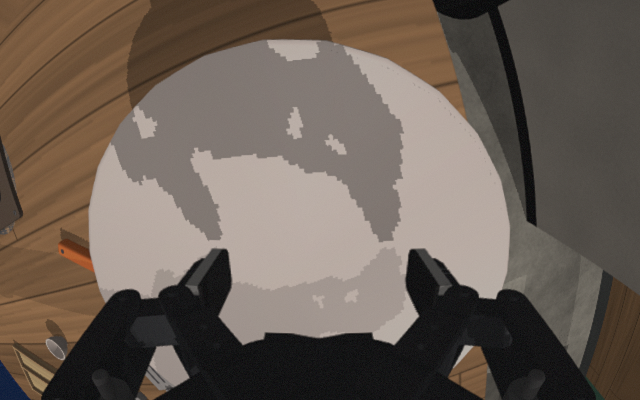

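The top view shows the spoon (190,165), turner (250,150), brush (300,160), and the tray (438,155), plus an orange look-alike at (225,265). The gripper starts over the white-topped bucket. I'll zoom in next.

Run:
```python
import cv2
a=cv2.imread("pics/top0.png")
cv2.imwrite("pics/cropA.png",cv2.resize(a[95:215,170:330],None,fx=5,fy=5,interpolation=cv2.INTER_CUBIC))
cv2.imwrite("pics/cropB.png",cv2.resize(a[85:225,360:520],None,fx=4,fy=4,interpolation=cv2.INTER_CUBIC))
```

```text
(no output)
```

View pics/cropA.png

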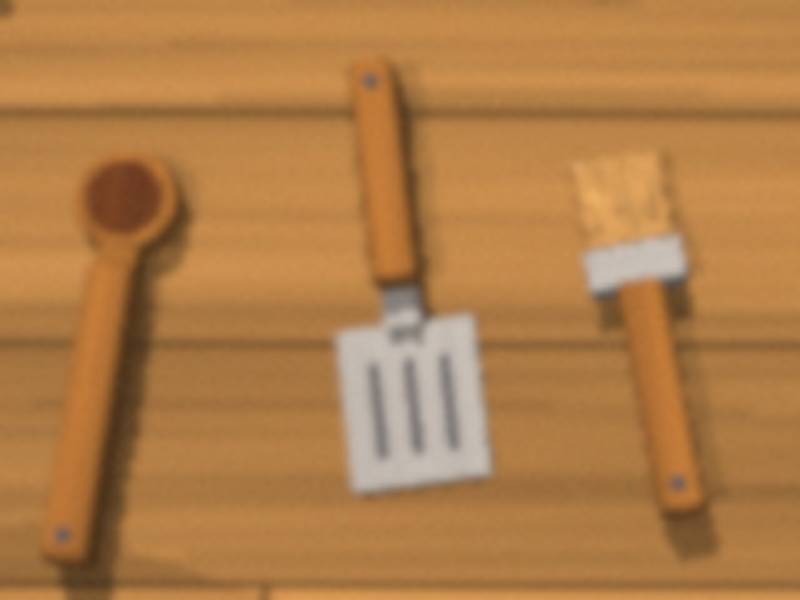

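View pics/cropB.png

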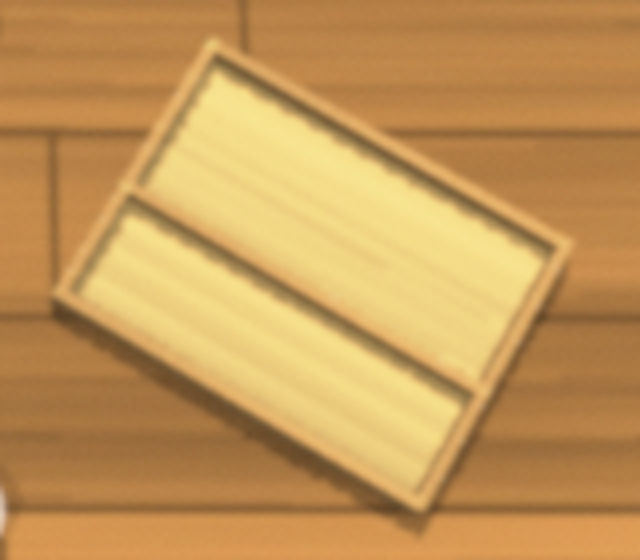

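```bash
cat > h.py <<'E'
import numpy as np
from plant import get_state, read_camera
def bp(c,u,v,z):
    K,R,t=c["intrinsics"],c["R"],c["t"]
    d=R.T@np.linalg.inv(K)@[u,v,1]; o=-R.T@t
    return (o+d*(z-o[2])/d[2])
def proj(c,X):
    p=c["intrinsics"]@(c["R"]@np.asarray(X)+c["t"]);return p[:2]/p[2]
E
python3 - <<'E'
from h import *
c=read_camera("top")
print(-c["R"].T@c["t"])
A=lambda u,v,z:bp(c,170+u/5,95+v/5,z)
B=lambda u,v,z:bp(c,360+u/4,85+v/4,z)
np.set_printoptions(precision=4,suppress=True)
he,hf,bn,bf=A(373,60,.026),A(396,278,.026),A(404.5,324,.003),A(422,484,.003)
print("turner",he,hf,bn,bf,np.linalg.norm(hf-he),np.linalg.norm(bf-bn),np.linalg.norm((bf-he)[:2]))
print(" width",np.linalg.norm(A(337,333,.003)-A(472,315,.003)))
d=(bf-he)[:2];print(" mid",(bf+he)/2,"yaw",np.degrees(np.arctan2(d[1],d[0])))
bt,sc,he,fm=A(618,157,.016),A(677,484,.026),A(685,511,.026),A(635,262,.02)
print("brush",bt,sc,he,fm,np.linalg.norm((bt-he)[:2]))
d=(bt-he)[:2];print(" mid",(bt+he)/2,"yaw",np.degrees(np.arctan2(d[1],d[0])))
P=[B(*p,.017) for p in((212,42),(573,243),(422,512),(57,293))]
for i in range(4):print(P[i],np.linalg.norm(P[i]-P[(i+1)%4]))
ctr=sum(P)/4
e=(P[1]-P[0]+P[2]-P[3])[:2];f=(P[2]-P[1]+P[3]-P[0])[:2]
e/=np.linalg.norm(e);f/=np.linalg.norm(f)
ye=np.degrees(np.arctan2(e[1],e[0]));yf=np.degrees(np.arctan2(f[1],f[0]));print("ctr",ctr,"long yaw",ye,"short yaw",yf)
# divider closer to P3 : across f: wide 8+104/2 ; narrow
w=ctr[:2]+f*(-102+8+52)/1000; n=ctr[:2]+f*(102-8-38)/1000
print("wide",w,"narrow",n, np.linalg.norm(w-n))
for q in (w,n):
  print(proj(c,[*q,.005]))
E
```

```text
[0.24700776 0.05315584 0.98525008]
turner [0.6487 0.2534 0.026 ] [0.5333 0.2378 0.026 ] [0.5158 0.237  0.003 ] [0.4325 0.2254 0.003 ] 0.11647855607659666 0.08406688549676548 0.21798835890326043
 width 0.06938076177580056
 mid [0.5406 0.2394 0.0145] yaw -172.6368593949527
brush [0.6009 0.1281 0.016 ] [0.4285 0.0958 0.026 ] [0.415  0.0917 0.026 ] [0.5439 0.1184 0.02  ] 0.18940518780219096
 mid [0.508  0.1099 0.021 ] yaw 11.094082462060038
[ 0.6858 -0.1809  0.017 ] 0.262425104040347
[ 0.5509 -0.4061  0.017 ] 0.20288449649798823
[ 0.3781 -0.2999  0.017 ] 0.26270738891060036
[ 0.517  -0.0769  0.017 ] 0.1982320798962489
ctr [ 0.5329 -0.241   0.017 ] long yaw -121.42551421294101 short yaw 148.39509754865216
wide [ 0.5687 -0.263 ] narrow [ 0.4852 -0.2116] 0.09800000000000005
[445.3096 140.3292]
[426.7671 171.7764]
```

The measurements agree with the given sizes: turner 218 (given 220), brush 189 (190), tray 262x201 (266x204), compartment spacing 98. I'll do the turner first, rising and then moving over it.

```bash
cat >> h.py <<'E'
from scipy.spatial.transform import Rotation as Ro
def plan(x,y,z,yaw,pos=None):
    "from measured pose: shift in tool axes (mm) and rz (deg)"
    s=get_state();R=Ro.from_quat(s["tcp_rot"]).as_matrix();p=s["eef_pos"]
    d=R.T@(np.array([x,y,z])-p)*1000
    cy=np.degrees(np.arctan2(R[1,0],R[0,0]))
    print("t",s["time"],"pos",p.round(4),"yaw",round(cy,2),"tilt",np.degrees(np.arccos(-R[2,2])).round(2),"tool z",R[:,2].round(4),"F",s["contact_force"].round(1),"open",round(s["opening"],3),"q",s["qpos"].round(2))
    print("shift",d.round(1),"rz",round((cy-yaw+180)%360-180,1))
E
python3 -c "
from h import *
plan(.5604,.242,.30,-82.6)"
python3 -m jog '[{"z":-35,"grip":0.3},{"x":-20,"y":33},{"x":-20,"y":33},{"x":-20,"y":33},{"x":-20,"y":33},{"x":-20,"y":33},{"x":-20,"y":33},{"x":-20,"y":33}]' 40
python3 -c "
from h import *
plan(.5604,.242,.30,-82.6)"
```

```text
t 0.2 pos [0.1973 0.6454 0.4039] yaw 73.0 tilt 0.09 tool z [-6.0e-04 -1.3e-03 -1.0e+00] F [ 0.2 -0.  -0.1] open 0.996 q [ 1.12  0.29  1.58 -0.    1.28 -0.15]
shift [-279.4  465.2  104.2] rz 155.6
t 0.2 pos [0.1973 0.6454 0.4039] yaw 73.0 tilt 0.09 tool z [-6.0e-04 -1.3e-03 -1.0e+00] F [ 0.2 -0.  -0.1] open 0.996 q [ 1.12  0.29  1.58 -0.    1.28 -0.15]
shift [-279.4  465.2  104.2] rz 155.6$[0]: bad value
```

```bash
python3 -m jog '[{"grip":0.3,"x":0,"y":0,"z":-35,"rx":0,"ry":0,"rz":0},{"grip":0.3,"x":-20,"y":33,"z":0,"rx":0,"ry":0,"rz":0}]' 40; python3 -m jog --help | head -20
```

```text
time: 0.37
eef_pos: [0.2204, 0.6195, 0.445]
tcp_rot: [0.802, 0.597, 0.003, -0.003]
contact_force: [1.3, 0.1, 3.1]
opening: 0.751invalid input: not JSON, or not a number
```

```bash
python3 -m jog '[{"grip":0.45,"x":-20,"y":33,"z":0,"rx":0,"ry":0,"rz":0},{"grip":0.45,"x":-20,"y":33,"z":0,"rx":0,"ry":0,"rz":0},{"grip":0.45,"x":-20,"y":33,"z":0,"rx":0,"ry":0,"rz":0},{"grip":0.45,"x":-20,"y":33,"z":0,"rx":0,"ry":0,"rz":0},{"grip":0.45,"x":-20,"y":33,"z":0,"rx":0,"ry":0,"rz":0},{"grip":0.45,"x":-20,"y":33,"z":0,"rx":0,"ry":0,"rz":0},{"grip":0.45,"x":-20,"y":33,"z":0,"rx":0,"ry":0,"rz":0},{"grip":0.45,"x":-20,"y":33,"z":0,"rx":0,"ry":0,"rz":0}]'
python3 -m jog '[{"grip":0.45,"x":-20,"y":33,"z":0,"rx":0,"ry":0,"rz":0},{"grip":0.45,"x":-20,"y":33,"z":0,"rx":0,"ry":0,"rz":0},{"grip":0.45,"x":-20,"y":33,"z":0,"rx":0,"ry":0,"rz":0},{"grip":0.45,"x":-20,"y":33,"z":0,"rx":0,"ry":0,"rz":0},{"grip":0.45,"x":0,"y":0,"z":10,"rx":0,"ry":0,"rz":7},{"grip":0.45,"x":0,"y":0,"z":10,"rx":0,"ry":0,"rz":7},{"grip":0.45,"x":0,"y":0,"z":10,"rx":0,"ry":0,"rz":7},{"grip":0.45,"x":0,"y":0,"z":10,"rx":0,"ry":0,"rz":7}]'
python3 -m jog '[{"grip":0.45,"x":0,"y":0,"z":10,"rx":0,"ry":0,"rz":7},{"grip":0.45,"x":0,"y":0,"z":10,"rx":0,"ry":0,"rz":7},{"grip":0.45,"x":0,"y":0,"z":10,"rx":0,"ry":0,"rz":7},{"grip":0.45,"x":0,"y":0,"z":10,"rx":0,"ry":0,"rz":7},{"grip":0.45,"x":0,"y":0,"z":10,"rx":0,"ry":0,"rz":7},{"grip":0.45,"x":0,"y":0,"z":10,"rx":0,"ry":0,"rz":7},{"grip":0.45,"x":0,"y":0,"z":10,"rx":0,"ry":0,"rz":7},{"grip":0.45,"x":0,"y":0,"z":10,"rx":0,"ry":0,"rz":7}]'
python3 -m jog '[{"grip":0.45,"x":0,"y":0,"z":0,"rx":0,"ry":0,"rz":7},{"grip":0.45,"x":0,"y":0,"z":0,"rx":0,"ry":0,"rz":7},{"grip":0.45,"x":0,"y":0,"z":0,"rx":0,"ry":0,"rz":7},{"grip":0.45,"x":0,"y":0,"z":0,"rx":0,"ry":0,"rz":7},{"grip":0.45,"x":0,"y":0,"z":0,"rx":0,"ry":0,"rz":7},{"grip":0.45,"x":0,"y":0,"z":0,"rx":0,"ry":0,"rz":7},{"grip":0.45,"x":0,"y":0,"z":0,"rx":0,"ry":0,"rz":7},{"grip":0.45,"x":0,"y":0,"z":0,"rx":0,"ry":0,"rz":7}]'
python3 -c "
from h import *
plan(.5604,.242,.30,-82.6)"
```

```text
time: 1.03
eef_pos: [0.4296, 0.3849, 0.4397]
tcp_rot: [0.804, 0.595, 0.0, -0.0]
contact_force: [0.0, 0.3, 0.2]
opening: 0.549
time: 1.7
eef_pos: [0.5318, 0.2708, 0.399]
tcp_rot: [0.925, 0.379, -0.0, -0.0]
contact_force: [0.4, 0.4, 0.3]
opening: 0.547
time: 2.37
eef_pos: [0.5315, 0.2713, 0.319]
tcp_rot: [0.995, -0.099, -0.0, 0.0]
contact_force: [-0.0, 0.7, -0.6]
opening: 0.549
time: 3.03
eef_pos: [0.5315, 0.2713, 0.3195]
tcp_rot: [0.832, -0.555, -0.0, 0.0]
contact_force: [-0.6, 0.2, -0.8]
opening: 0.552
t 3.0333 pos [0.5315 0.2713 0.3195] yaw -67.35 tilt 0.03 tool z [-5.e-04 -2.e-04 -1.e+00] F [-0.6  0.2 -0.8] open 0.552 q [ 0.3   0.2   1.84 -0.    1.1   1.48]
shift [ 38.2 -15.4  19.5] rz 15.2
```

```bash
python3 -m jog '[{"grip":0.45,"x":38,"y":-15,"z":0,"rx":0,"ry":0,"rz":0},{"grip":0.45,"x":0,"y":0,"z":20,"rx":0,"ry":0,"rz":7.1},{"grip":0.45,"x":0,"y":0,"z":20,"rx":0,"ry":0,"rz":7.1},{"grip":0.45,"x":0,"y":0,"z":20,"rx":0,"ry":0,"rz":1},{"grip":0.45,"x":0,"y":0,"z":0,"rx":0,"ry":0,"rz":0}]'
python3 - <<'E'
from h import *
import cv2
for n in("top","wrist","side"):
    c=read_camera(n);cv2.imwrite(f"pics/{n}1.png",c["frame"][:,:,::-1])
plan(.5604,.242,.181,-82.6)
c=read_camera("side");
cv2.imwrite("pics/side1c.png",cv2.resize(c["frame"][100:250,220:420,::-1],None,fx=4,fy=4,interpolation=cv2.INTER_CUBIC))
E
```

```text
time: 3.45
eef_pos: [0.5585, 0.2415, 0.2547]
tcp_rot: [0.753, -0.658, -0.003, 0.004]
contact_force: [-0.5, -0.9, -1.5]
opening: 0.548
t 3.6 pos [0.5605 0.2424 0.2604] yaw -82.16 tilt 0.03 tool z [ 6.e-04  1.e-04 -1.e+00] F [ 0.8 -0.   1.2] open 0.548 q [ 0.24  0.3   1.84 -0.    1.    1.68]
shift [ 0.4  0.2 79.4] rz 0.4
```

View pics/wrist1.png

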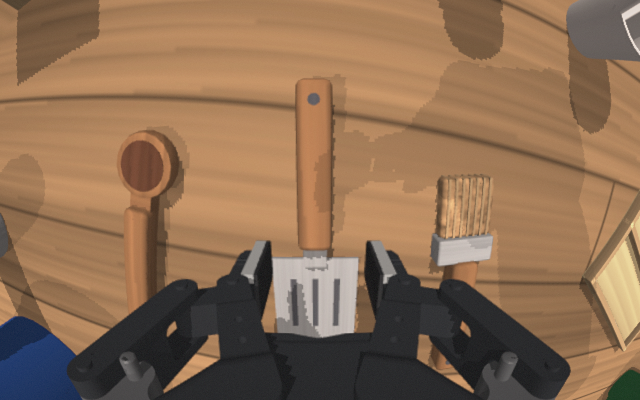

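View pics/side1c.png

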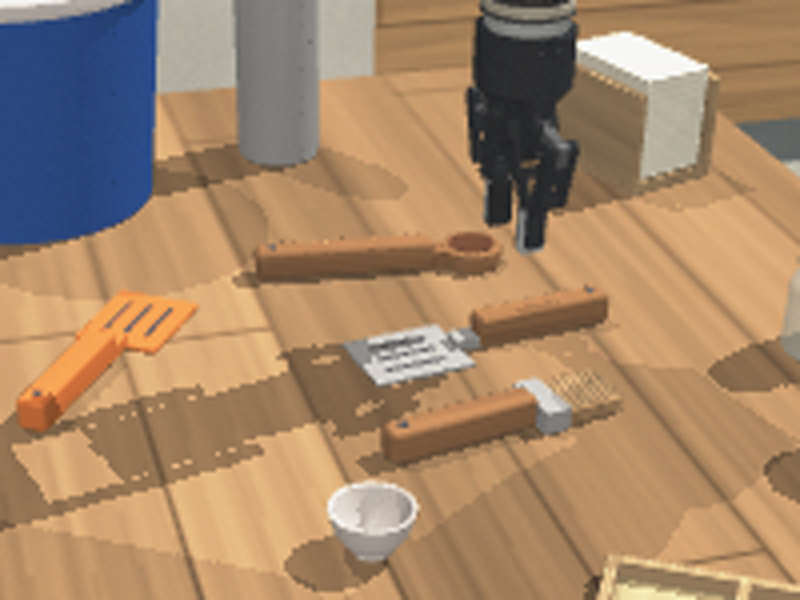

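The wrist view shows the handle centred between the pads (column 314 against a gripper centre of about 316). I'll descend.

```bash
python3 -m jog '[{"grip":0.45,"x":0,"y":0,"z":30,"rx":0,"ry":0,"rz":0.4},{"grip":0.45,"x":0,"y":0,"z":30,"rx":0,"ry":0,"rz":0},{"grip":0.45,"x":0,"y":0,"z":10,"rx":0,"ry":0,"rz":0},{"grip":0.45,"x":0,"y":0,"z":0,"rx":0,"ry":0,"rz":0}]'
python3 - <<'E'
from h import *
import cv2
plan(.5604,.242,.181,-82.6)
c=read_camera("side");
cv2.imwrite("pics/side2c.png",cv2.resize(c["frame"][100:220,290:410,::-1],None,fx=5,fy=5,interpolation=cv2.INTER_CUBIC))
c=read_camera("wrist");cv2.imwrite("pics/wrist2.png",c["frame"][:,:,::-1])
E
```

```text
time: 3.98
eef_pos: [0.5591, 0.2421, 0.1876]
tcp_rot: [0.751, -0.66, -0.001, 0.002]
contact_force: [-1.0, -0.0, 0.4]
opening: 0.547
t 3.9833 pos [0.5591 0.2421 0.1876] yaw -82.58 tilt 0.29 tool z [-0.0049 -0.0012 -1.    ] F [-1.  -0.   0.4] open 0.547 q [ 0.24  0.41  1.86 -0.    0.88  1.68]
shift [ 0.3 -1.3  6.6] rz 0.0
```

View pics/side2c.png

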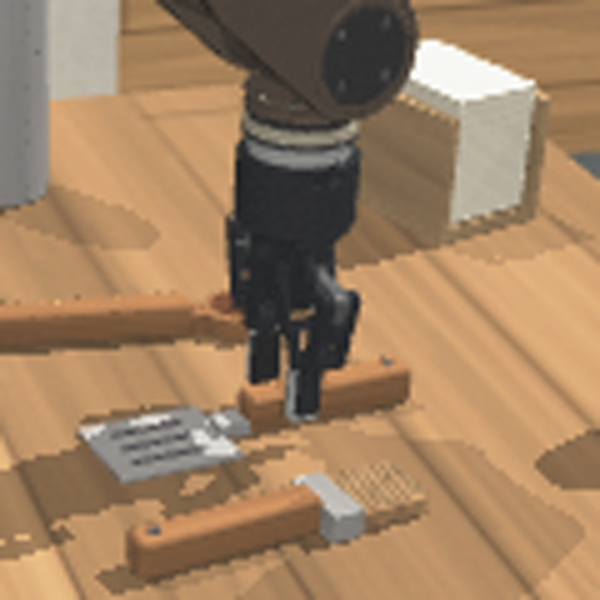

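View pics/wrist2.png

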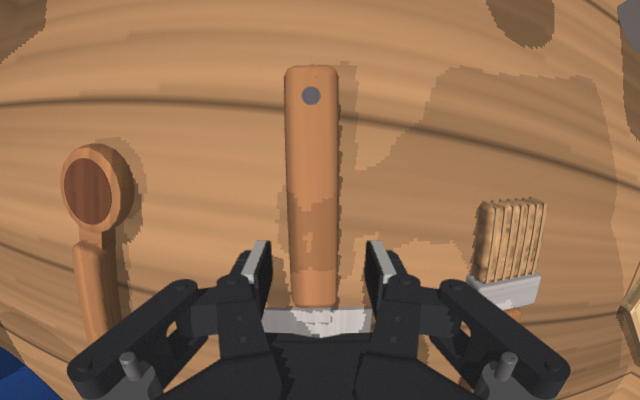

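Pads straddle the handle near its front. Lower slightly and close.

```bash
python3 -m jog '[{"grip":0.45,"x":0,"y":0,"z":7,"rx":0,"ry":0,"rz":0},{"grip":1,"x":0,"y":0,"z":0,"rx":0,"ry":0,"rz":0},{"grip":1,"x":0,"y":0,"z":0,"rx":0,"ry":0,"rz":0},{"grip":1,"x":0,"y":0,"z":0,"rx":0,"ry":0,"rz":0},{"grip":1,"x":0,"y":0,"z":0,"rx":0,"ry":0,"rz":0},{"grip":1,"x":0,"y":0,"z":0,"rx":0,"ry":0,"rz":0}]' 60
python3 -c "
from h import *
plan(.5604,.242,.30,-82.6)"
```

```text
time: 4.58
eef_pos: [0.5608, 0.2425, 0.1841]
tcp_rot: [0.751, -0.66, 0.001, -0.001]
contact_force: [-1.1, -0.1, 4.3]
opening: 0.264
t 4.5833 pos [0.5608 0.2425 0.1841] yaw -82.6 tilt 0.13 tool z [ 2.2e-03  6.0e-04 -1.0e+00] F [-1.1 -0.1  4.3] open 0.264 q [0.24 0.42 1.86 0.   0.87 1.68]
shift [   0.4    0.2 -115.9] rz -0.0
```

```bash
python3 -m jog '[{"grip":1,"x":0,"y":0,"z":-15,"rx":0,"ry":0,"rz":0},{"grip":1,"x":0,"y":0,"z":-30,"rx":0,"ry":0,"rz":0},{"grip":1,"x":0,"y":0,"z":-35,"rx":0,"ry":0,"rz":0},{"grip":1,"x":0,"y":0,"z":-30,"rx":0,"ry":0,"rz":0},{"grip":1,"x":0,"y":0,"z":0,"rx":0,"ry":0,"rz":0},{"grip":1,"x":0,"y":0,"z":0,"rx":0,"ry":0,"rz":0}]'
python3 - <<'E'
from h import *
import cv2
plan(.5791,-.2459,.30,-31.5)
c=read_camera("side");
cv2.imwrite("pics/side3c.png",cv2.resize(c["frame"][60:220,250:410,::-1],None,fx=4,fy=4,interpolation=cv2.INTER_CUBIC))
c=read_camera("wrist");cv2.imwrite("pics/wrist3.png",c["frame"][:,:,::-1])
E
```

```text
time: 5.08
eef_pos: [0.5607, 0.2424, 0.2949]
tcp_rot: [0.751, -0.66, 0.001, -0.002]
contact_force: [-0.0, 0.7, -0.5]
opening: 0.258
t 5.0833 pos [0.5607 0.2424 0.2949] yaw -82.6 tilt 0.25 tool z [ 4.3e-03  9.0e-04 -1.0e+00] F [-0.   0.7 -0.5] open 0.258 q [ 0.24  0.26  1.82 -0.    1.06  1.68]
shift [486.6  44.6  -5.5] rz -51.1
```

View pics/side3c.png

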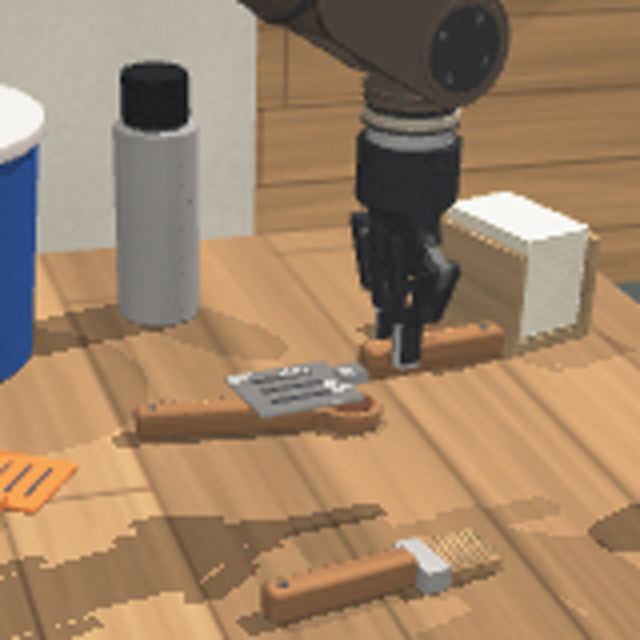

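View pics/wrist3.png

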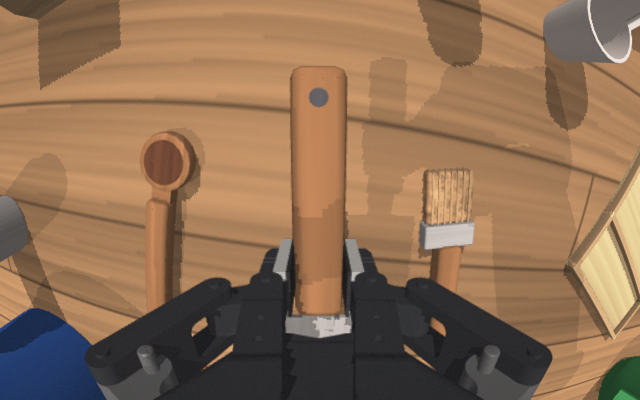

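The turner is held level and straight. Move over the tray.

```bash
python3 -m jog '[{"grip":1,"x":20,"y":3,"z":0,"rx":0,"ry":0,"rz":0},{"grip":1,"x":30,"y":3,"z":0,"rx":0,"ry":0,"rz":0},{"grip":1,"x":35,"y":3,"z":0,"rx":0,"ry":0,"rz":0},{"grip":1,"x":35,"y":3,"z":0,"rx":0,"ry":0,"rz":0},{"grip":1,"x":35,"y":3,"z":0,"rx":0,"ry":0,"rz":0},{"grip":1,"x":35,"y":3,"z":0,"rx":0,"ry":0,"rz":0},{"grip":1,"x":35,"y":3,"z":0,"rx":0,"ry":0,"rz":0},{"grip":1,"x":35,"y":3,"z":0,"rx":0,"ry":0,"rz":0}]'
python3 -m jog '[{"grip":1,"x":35,"y":3,"z":0,"rx":0,"ry":0,"rz":0},{"grip":1,"x":35,"y":3,"z":0,"rx":0,"ry":0,"rz":0},{"grip":1,"x":35,"y":3,"z":0,"rx":0,"ry":0,"rz":0},{"grip":1,"x":35,"y":3,"z":0,"rx":0,"ry":0,"rz":0},{"grip":1,"x":35,"y":4,"z":0,"rx":0,"ry":0,"rz":0},{"grip":1,"x":30,"y":3,"z":0,"rx":0,"ry":0,"rz":0},{"grip":1,"x":20,"y":1,"z":0,"rx":0,"ry":0,"rz":0},{"grip":1,"x":0,"y":0,"z":0,"rx":0,"ry":0,"rz":-4}]'
python3 -m jog '[{"grip":1,"x":0,"y":0,"z":5,"rx":0,"ry":0,"rz":-6},{"grip":1,"x":0,"y":0,"z":5,"rx":0,"ry":0,"rz":-7},{"grip":1,"x":0,"y":0,"z":5,"rx":0,"ry":0,"rz":-7},{"grip":1,"x":0,"y":0,"z":5,"rx":0,"ry":0,"rz":-7},{"grip":1,"x":0,"y":0,"z":5,"rx":0,"ry":0,"rz":-7},{"grip":1,"x":0,"y":0,"z":5,"rx":0,"ry":0,"rz":-7},{"grip":1,"x":0,"y":0,"z":5,"rx":0,"ry":0,"rz":-6},{"grip":1,"x":0,"y":0,"z":0,"rx":0,"ry":0,"rz":0}]'
python3 - <<'E'
from h import *
import cv2
plan(.5791,-.2459,.19,-31.5)
for n in("top","wrist","side"):
    c=read_camera(n);cv2.imwrite(f"pics/{n}4.png",c["frame"][:,:,::-1])
E
```

```text
time: 5.85
eef_pos: [0.5687, -0.0201, 0.2897]
tcp_rot: [0.751, -0.66, -0.002, 0.001]
contact_force: [0.6, -0.3, -0.2]
opening: 0.261
time: 6.52
eef_pos: [0.5781, -0.2482, 0.2898]
tcp_rot: [0.773, -0.635, -0.002, 0.001]
contact_force: [0.1, -0.8, -1.6]
opening: 0.263
time: 7.18
eef_pos: [0.5777, -0.2436, 0.2532]
tcp_rot: [0.962, -0.272, -0.004, -0.001]
contact_force: [-0.6, -0.3, -1.7]
opening: 0.264
t 7.1833 pos [ 0.5777 -0.2436  0.2532] yaw -31.51 tilt 0.45 tool z [-0.0067  0.0042 -1.    ] F [-0.6 -0.3 -1.7] open 0.264 q [-0.56  0.34  1.8  -0.    1.   -0.01]
shift [ 2.9  1.2 63.2] rz -0.0
```

View pics/wrist4.png

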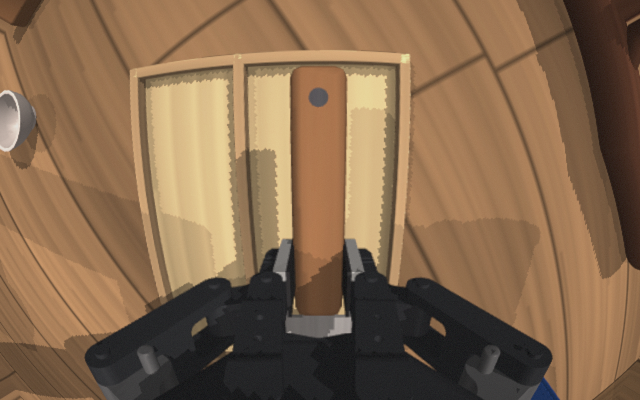

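View pics/side4.png

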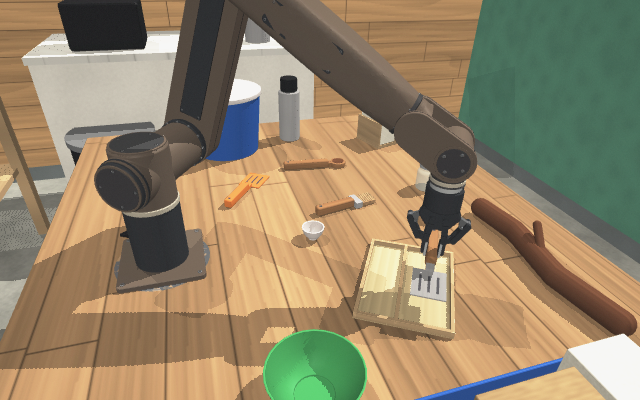

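Aligned with the wide compartment. I'll lower it.

```bash
python3 -m jog '[{"grip":1,"x":1,"y":1,"z":20,"rx":0,"ry":0,"rz":0},{"grip":1,"x":0,"y":0,"z":20,"rx":0,"ry":0,"rz":0},{"grip":1,"x":0,"y":0,"z":12,"rx":0,"ry":0,"rz":0},{"grip":1,"x":0,"y":0,"z":6,"rx":0,"ry":0,"rz":0},{"grip":1,"x":0,"y":0,"z":0,"rx":0,"ry":0,"rz":0},{"grip":1,"x":0,"y":0,"z":0,"rx":0,"ry":0,"rz":0}]'
python3 - <<'E'
from h import *
import cv2
plan(.5791,-.2459,.19,-31.5)
c=read_camera("side");
cv2.imwrite("pics/side5c.png",cv2.resize(c["frame"][180:340,330:490,::-1],None,fx=4,fy=4,interpolation=cv2.INTER_CUBIC))
E
```

```text
time: 7.83
eef_pos: [0.5795, -0.2458, 0.1998]
tcp_rot: [0.962, -0.273, -0.0, -0.0]
contact_force: [0.7, 0.4, -1.1]
opening: 0.26
t 7.8333 pos [ 0.5795 -0.2458  0.1998] yaw -31.63 tilt 0.0 tool z [-1.e-04  0.e+00 -1.e+00] F [ 0.7  0.4 -1.1] open 0.26 q [-0.56  0.42  1.81 -0.    0.91 -0.01]
shift [-0.3  0.3  9.8] rz -0.1
```

View pics/side5c.png

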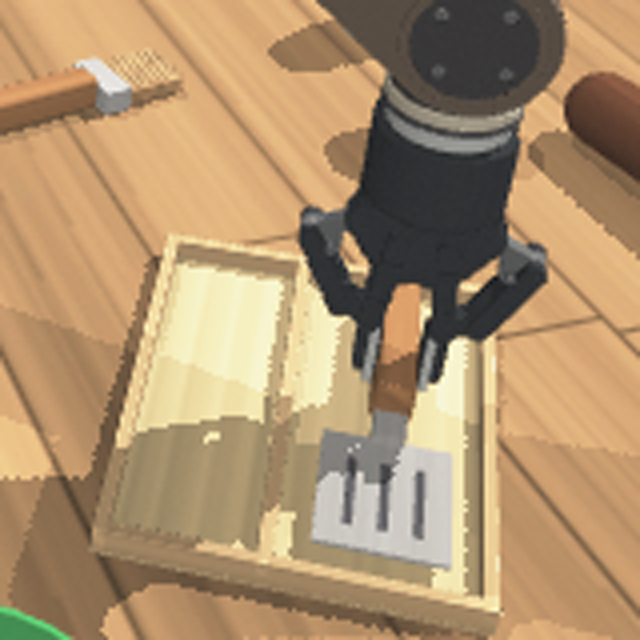

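```bash
python3 -m jog '[{"grip":1,"x":0,"y":0,"z":6,"rx":0,"ry":0,"rz":0},{"grip":1,"x":0,"y":0,"z":4,"rx":0,"ry":0,"rz":0},{"grip":1,"x":0,"y":0,"z":0,"rx":0,"ry":0,"rz":0},{"grip":0.5,"x":0,"y":0,"z":0,"rx":0,"ry":0,"rz":0},{"grip":0.5,"x":0,"y":0,"z":0,"rx":0,"ry":0,"rz":0},{"grip":0.5,"x":0,"y":0,"z":0,"rx":0,"ry":0,"rz":0}]'
python3 -c "
from h import *
plan(.5791,-.2459,.3,-31.5)"
python3 -m jog '[{"grip":0.5,"x":0,"y":0,"z":-15,"rx":0,"ry":0,"rz":0},{"grip":0.5,"x":0,"y":0,"z":-30,"rx":0,"ry":0,"rz":0},{"grip":0.5,"x":0,"y":0,"z":-35,"rx":0,"ry":0,"rz":0},{"grip":0.5,"x":0,"y":0,"z":-30,"rx":0,"ry":0,"rz":0},{"grip":0.5,"x":0,"y":0,"z":0,"rx":0,"ry":0,"rz":0}]'
python3 - <<'E'
from h import *
import cv2
plan(.498,.108,.3,-78.9)
c=read_camera("side");
cv2.imwrite("pics/side6c.png",cv2.resize(c["frame"][180:340,330:490,::-1],None,fx=4,fy=4,interpolation=cv2.INTER_CUBIC))
E
```

```text
time: 8.38
eef_pos: [0.5796, -0.2459, 0.1903]
tcp_rot: [0.962, -0.272, 0.001, 0.0]
contact_force: [0.3, 0.4, 0.7]
opening: 0.501
t 8.3833 pos [ 0.5796 -0.2459  0.1903] yaw -31.6 tilt 0.06 tool z [ 9.e-04 -6.e-04 -1.e+00] F [0.3 0.4 0.7] open 0.501 q [-0.56  0.44  1.81 -0.    0.89 -0.01]
shift [  -0.3    0.3 -109.7] rz -0.1
time: 8.8
eef_pos: [0.5815, -0.2469, 0.3099]
tcp_rot: [0.962, -0.272, 0.008, 0.002]
contact_force: [0.7, -1.3, 1.4]
opening: 0.499
t 8.8 pos [ 0.5815 -0.2469  0.3099] yaw -31.59 tilt 0.91 tool z [ 0.0135 -0.0085 -0.9999] F [ 0.7 -1.3  1.4] open 0.499 q [-0.56  0.28  1.77  0.    1.08 -0.01]
shift [-257.2 -258.6    5.8] rz 47.3
```

View pics/side6c.png

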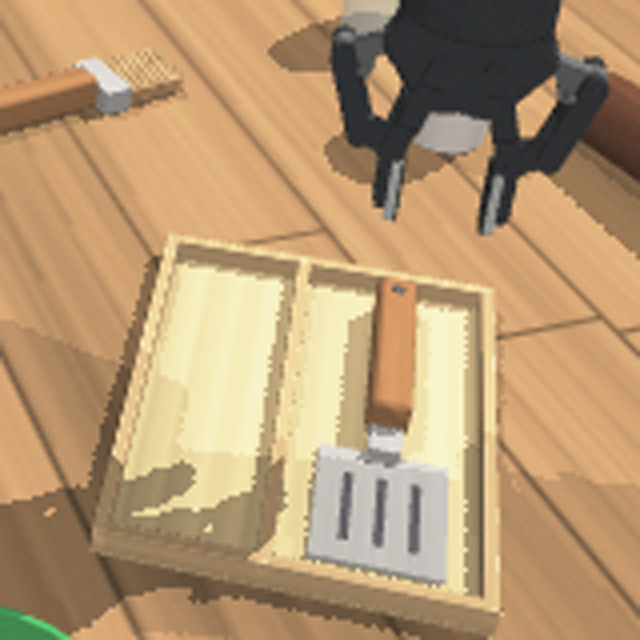

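The turner lies in the wide compartment, released. Next is the brush.

```bash
python3 -m jog '[{"grip":0.5,"x":-25,"y":-25,"z":0,"rx":0,"ry":0,"rz":0},{"grip":0.5,"x":-28,"y":-28,"z":0,"rx":0,"ry":0,"rz":0},{"grip":0.5,"x":-28,"y":-28,"z":0,"rx":0,"ry":0,"rz":0},{"grip":0.5,"x":-28,"y":-28,"z":0,"rx":0,"ry":0,"rz":0},{"grip":0.5,"x":-28,"y":-28,"z":0,"rx":0,"ry":0,"rz":0},{"grip":0.5,"x":-28,"y":-28,"z":0,"rx":0,"ry":0,"rz":0},{"grip":0.5,"x":-28,"y":-28,"z":0,"rx":0,"ry":0,"rz":0},{"grip":0.5,"x":-28,"y":-28,"z":0,"rx":0,"ry":0,"rz":0}]'
python3 -m jog '[{"grip":0.5,"x":-20,"y":-20,"z":0,"rx":0,"ry":0,"rz":0},{"grip":0.5,"x":-15,"y":-17,"z":0,"rx":0,"ry":0,"rz":5.3},{"grip":0.5,"x":0,"y":0,"z":5,"rx":0,"ry":0,"rz":7},{"grip":0.5,"x":0,"y":0,"z":5,"rx":0,"ry":0,"rz":7},{"grip":0.5,"x":0,"y":0,"z":5,"rx":0,"ry":0,"rz":7},{"grip":0.5,"x":0,"y":0,"z":5,"rx":0,"ry":0,"rz":7},{"grip":0.5,"x":0,"y":0,"z":5,"rx":0,"ry":0,"rz":7},{"grip":0.5,"x":0,"y":0,"z":5,"rx":0,"ry":0,"rz":7}]'
python3 -m jog '[{"grip":0.5,"x":0,"y":0,"z":0,"rx":0,"ry":0,"rz":0},{"grip":0.5,"x":0,"y":0,"z":0,"rx":0,"ry":0,"rz":0}]'
python3 - <<'E'
from h import *
import cv2
plan(.498,.108,.183,-78.9)
c=read_camera("wrist");cv2.imwrite("pics/wrist7.png",c["frame"][:,:,::-1])
c=read_camera("top")
cv2.imwrite("pics/top7c.png",cv2.resize(c["frame"][95:215,170:330,::-1],None,fx=5,fy=5,interpolation=cv2.INTER_CUBIC))
E
```

```text
time: 9.52
eef_pos: [0.5057, 0.06, 0.2994]
tcp_rot: [0.962, -0.273, -0.001, 0.0]
contact_force: [1.3, 0.5, -0.1]
opening: 0.501
time: 10.18
eef_pos: [0.496, 0.1083, 0.269]
tcp_rot: [0.77, -0.638, -0.001, 0.0]
contact_force: [-0.5, 0.7, -0.8]
opening: 0.501
time: 10.35
eef_pos: [0.4961, 0.1081, 0.2691]
tcp_rot: [0.773, -0.634, -0.001, 0.001]
contact_force: [-0.4, 0.5, 0.4]
opening: 0.498
t 10.35 pos [0.4961 0.1081 0.2691] yaw -78.73 tilt 0.1 tool z [-0.0018 -0.     -1.    ] F [-0.4  0.5  0.4] open 0.498 q [ 0.01  0.08  2.09 -0.    0.98  1.39]
shift [ 0.5 -2.  86.1] rz 0.2
```

View pics/wrist7.png

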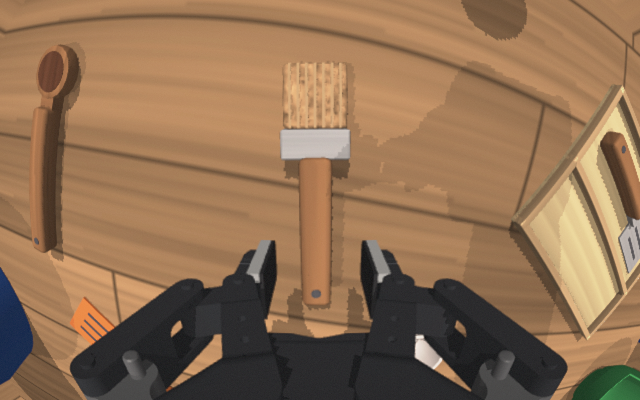

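```bash
python3 -m jog '[{"grip":0.5,"x":0,"y":-1,"z":30,"rx":0,"ry":0,"rz":0},{"grip":0.5,"x":0,"y":-1,"z":30,"rx":0,"ry":0,"rz":0},{"grip":0.5,"x":0,"y":0,"z":16,"rx":0,"ry":0,"rz":0},{"grip":0.5,"x":0,"y":0,"z":9,"rx":0,"ry":0,"rz":0},{"grip":0.5,"x":0,"y":0,"z":0,"rx":0,"ry":0,"rz":0}]'
python3 - <<'E'
from h import *
import cv2
plan(.498,.108,.183,-78.9)
c=read_camera("side");
cv2.imwrite("pics/side8c.png",cv2.resize(c["frame"][130:250,280:400,::-1],None,fx=5,fy=5,interpolation=cv2.INTER_CUBIC))
E
```

```text
time: 10.87
eef_pos: [0.4977, 0.1085, 0.1829]
tcp_rot: [0.772, -0.635, -0.002, 0.001]
contact_force: [0.1, -0.8, 0.3]
opening: 0.501
t 10.8667 pos [0.4977 0.1085 0.1829] yaw -78.85 tilt 0.24 tool z [-4.1e-03 -1.0e-04 -1.0e+00] F [ 0.1 -0.8  0.3] open 0.501 q [ 0.02  0.23  2.11 -0.    0.81  1.39]
shift [ 0.5 -0.2 -0.1] rz 0.1
```

View pics/side8c.png

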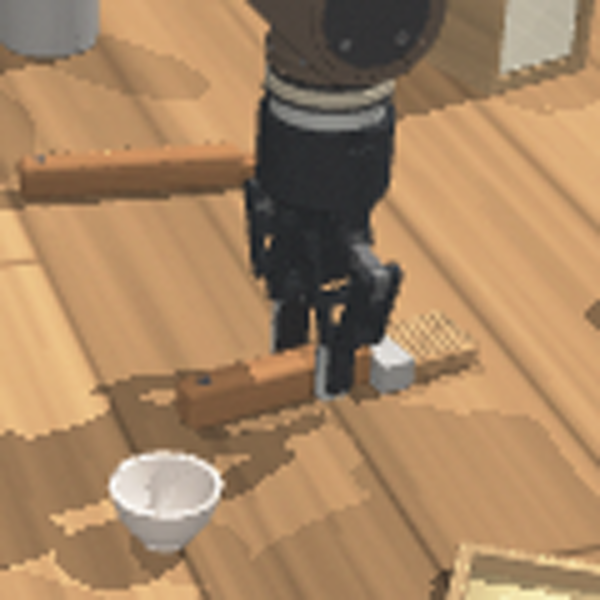

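```bash
python3 -m jog '[{"grip":1,"x":0,"y":0,"z":0,"rx":0,"ry":0,"rz":0},{"grip":1,"x":0,"y":0,"z":0,"rx":0,"ry":0,"rz":0},{"grip":1,"x":0,"y":0,"z":0,"rx":0,"ry":0,"rz":0},{"grip":1,"x":0,"y":0,"z":0,"rx":0,"ry":0,"rz":0},{"grip":1,"x":0,"y":0,"z":0,"rx":0,"ry":0,"rz":0}]'
python3 -m jog '[{"grip":1,"x":0,"y":0,"z":-15,"rx":0,"ry":0,"rz":0},{"grip":1,"x":0,"y":0,"z":-30,"rx":0,"ry":0,"rz":0},{"grip":1,"x":0,"y":0,"z":-35,"rx":0,"ry":0,"rz":0},{"grip":1,"x":0,"y":0,"z":-30,"rx":0,"ry":0,"rz":0},{"grip":1,"x":0,"y":0,"z":0,"rx":0,"ry":0,"rz":0},{"grip":1,"x":0,"y":0,"z":0,"rx":0,"ry":0,"rz":0}]'
python3 - <<'E'
from h import *
import cv2
plan(.480,-.2201,.3,-31.5)
c=read_camera("wrist");cv2.imwrite("pics/wrist9.png",c["frame"][:,:,::-1])
c=read_camera("side");
cv2.imwrite("pics/side9c.png",cv2.resize(c["frame"][100:220,280:400,::-1],None,fx=5,fy=5,interpolation=cv2.INTER_CUBIC))
E
```

```text
time: 11.33
eef_pos: [0.4996, 0.1086, 0.1866]
tcp_rot: [0.772, -0.635, 0.001, -0.001]
contact_force: [-0.2, 0.1, 5.7]
opening: 0.265
time: 11.83
eef_pos: [0.499, 0.1086, 0.297]
tcp_rot: [0.772, -0.635, 0.002, -0.002]
contact_force: [-0.1, -0.1, -1.5]
opening: 0.26
t 11.8333 pos [0.499  0.1086 0.297 ] yaw -78.9 tilt 0.29 tool z [ 0.0051  0.     -1.    ] F [-0.1 -0.1 -1.5] open 0.26 q [ 0.02  0.04  2.06 -0.    1.03  1.39]
shift [318.9  81.9  -3.1] rz -47.4
```

View pics/side9c.png

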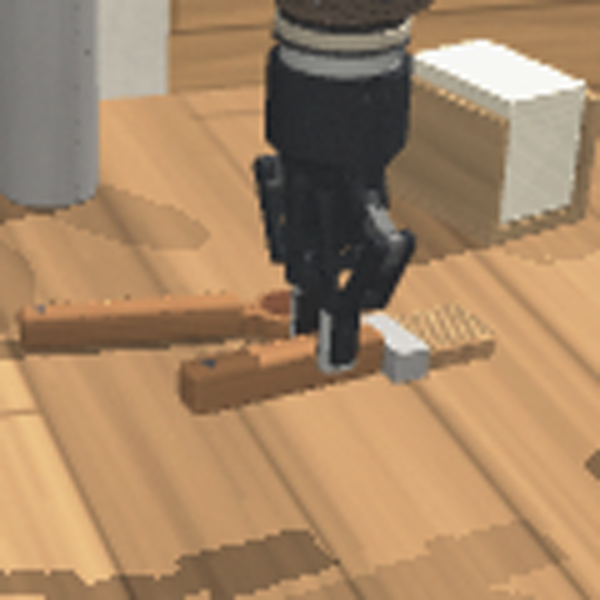

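View pics/wrist9.png

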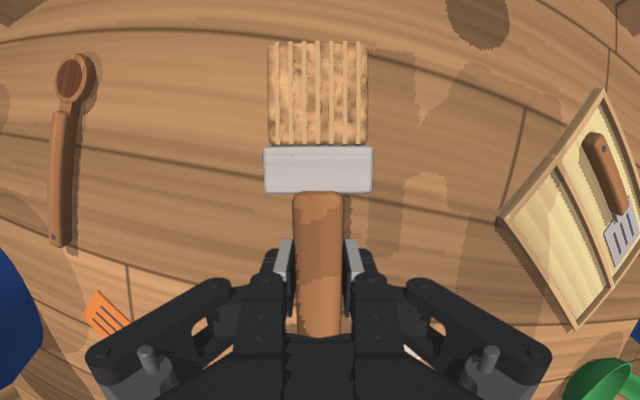

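The brush is held level and centred.

```bash
python3 -m jog '[{"grip":1,"x":20,"y":5,"z":0,"rx":0,"ry":0,"rz":0},{"grip":1,"x":30,"y":8,"z":0,"rx":0,"ry":0,"rz":0},{"grip":1,"x":35,"y":9,"z":0,"rx":0,"ry":0,"rz":0},{"grip":1,"x":35,"y":9,"z":0,"rx":0,"ry":0,"rz":0},{"grip":1,"x":35,"y":9,"z":0,"rx":0,"ry":0,"rz":0},{"grip":1,"x":35,"y":9,"z":0,"rx":0,"ry":0,"rz":0},{"grip":1,"x":35,"y":9,"z":0,"rx":0,"ry":0,"rz":0},{"grip":1,"x":35,"y":9,"z":0,"rx":0,"ry":0,"rz":0}]'
python3 -m jog '[{"grip":1,"x":35,"y":9,"z":0,"rx":0,"ry":0,"rz":0},{"grip":1,"x":24,"y":6,"z":0,"rx":0,"ry":0,"rz":-5},{"grip":1,"x":0,"y":0,"z":5,"rx":0,"ry":0,"rz":-7},{"grip":1,"x":0,"y":0,"z":5,"rx":0,"ry":0,"rz":-7},{"grip":1,"x":0,"y":0,"z":5,"rx":0,"ry":0,"rz":-7},{"grip":1,"x":0,"y":0,"z":5,"rx":0,"ry":0,"rz":-7},{"grip":1,"x":0,"y":0,"z":5,"rx":0,"ry":0,"rz":-7},{"grip":1,"x":0,"y":0,"z":5,"rx":0,"ry":0,"rz":-7}]'
python3 -m jog '[{"grip":1,"x":0,"y":0,"z":0,"rx":0,"ry":0,"rz":-0.4},{"grip":1,"x":0,"y":0,"z":0,"rx":0,"ry":0,"rz":0},{"grip":1,"x":0,"y":0,"z":0,"rx":0,"ry":0,"rz":0}]'
python3 - <<'E'
from h import *
import cv2
plan(.480,-.2201,.1925,-31.5)
c=read_camera("wrist");cv2.imwrite("pics/wrist10.png",c["frame"][:,:,::-1])
E
```

```text
time: 12.6
eef_pos: [0.4815, -0.1608, 0.2922]
tcp_rot: [0.772, -0.635, -0.002, 0.0]
contact_force: [0.5, 0.2, -1.3]
opening: 0.263
time: 13.27
eef_pos: [0.4785, -0.2198, 0.2617]
tcp_rot: [0.962, -0.272, -0.002, -0.001]
contact_force: [-0.3, 0.1, -2.0]
opening: 0.261
time: 13.52
eef_pos: [0.4791, -0.2201, 0.2637]
tcp_rot: [0.962, -0.273, -0.001, -0.0]
contact_force: [-0.7, -0.6, -0.5]
opening: 0.262
t 13.5167 pos [ 0.4791 -0.2201  0.2637] yaw -31.65 tilt 0.12 tool z [-0.0017  0.0013 -1.    ] F [-0.7 -0.6 -0.5] open 0.262 q [-0.62  0.13  2.04  0.    0.97 -0.07]
shift [ 0.9 -0.4 71.2] rz -0.2
```

View pics/wrist10.png

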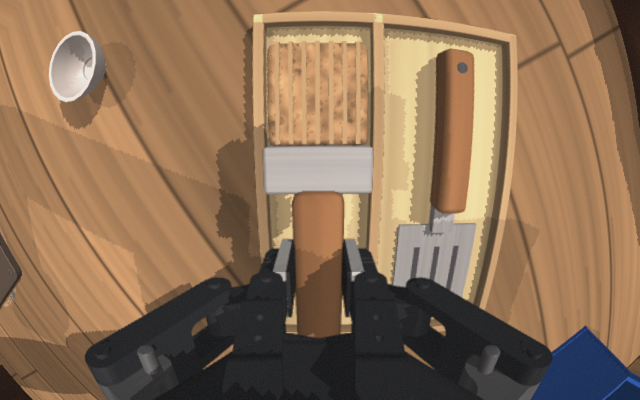

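Centred over the narrow compartment. Lower it.

```bash
python3 -m jog '[{"grip":1,"x":1,"y":0,"z":25,"rx":0,"ry":0,"rz":0},{"grip":1,"x":0,"y":0,"z":20,"rx":0,"ry":0,"rz":0},{"grip":1,"x":0,"y":0,"z":12,"rx":0,"ry":0,"rz":0},{"grip":1,"x":0,"y":0,"z":0,"rx":0,"ry":0,"rz":0},{"grip":1,"x":0,"y":0,"z":0,"rx":0,"ry":0,"rz":0}]'
python3 - <<'E'
from h import *
import cv2
plan(.480,-.2201,.1925,-31.5)
c=read_camera("side");
cv2.imwrite("pics/side11c.png",cv2.resize(c["frame"][180:340,330:490,::-1],None,fx=4,fy=4,interpolation=cv2.INTER_CUBIC))
E
```

```text
time: 13.98
eef_pos: [0.4801, -0.2207, 0.2074]
tcp_rot: [0.962, -0.272, -0.001, -0.0]
contact_force: [0.5, -0.6, -0.1]
opening: 0.263
t 13.9833 pos [ 0.4801 -0.2207  0.2074] yaw -31.54 tilt 0.08 tool z [-1.1e-03  8.0e-04 -1.0e+00] F [ 0.5 -0.6 -0.1] open 0.263 q [-0.62  0.22  2.06 -0.    0.86 -0.07]
shift [-0.4 -0.5 14.9] rz -0.0
```

View pics/side11c.png

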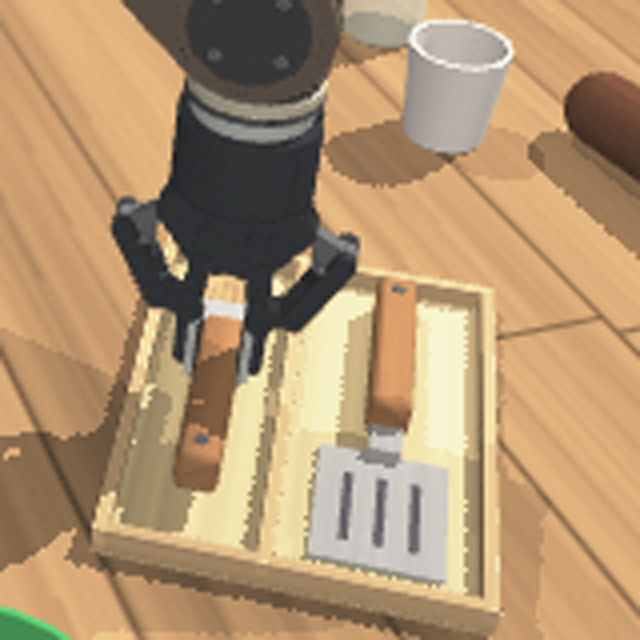

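```bash
python3 -m jog '[{"grip":1,"x":0,"y":0,"z":7,"rx":0,"ry":0,"rz":0},{"grip":1,"x":0,"y":0,"z":4,"rx":0,"ry":0,"rz":0},{"grip":1,"x":0,"y":0,"z":4,"rx":0,"ry":0,"rz":0},{"grip":1,"x":0,"y":0,"z":0,"rx":0,"ry":0,"rz":0},{"grip":1,"x":0,"y":0,"z":0,"rx":0,"ry":0,"rz":0}]'
python3 -m jog '[{"grip":0.6,"x":0,"y":0,"z":0,"rx":0,"ry":0,"rz":0},{"grip":0.6,"x":0,"y":0,"z":0,"rx":0,"ry":0,"rz":0},{"grip":0.6,"x":0,"y":0,"z":0,"rx":0,"ry":0,"rz":0}]'
python3 -m jog '[{"grip":0.6,"x":0,"y":0,"z":-10,"rx":0,"ry":0,"rz":0},{"grip":0.6,"x":0,"y":0,"z":-25,"rx":0,"ry":0,"rz":0},{"grip":0.6,"x":0,"y":0,"z":-35,"rx":0,"ry":0,"rz":0},{"grip":0.6,"x":0,"y":0,"z":-35,"rx":0,"ry":0,"rz":0},{"grip":0.6,"x":0,"y":0,"z":-35,"rx":0,"ry":0,"rz":0},{"grip":0.6,"x":-20,"y":-20,"z":0,"rx":0,"ry":0,"rz":0},{"grip":0.6,"x":-30,"y":-30,"z":0,"rx":0,"ry":0,"rz":0},{"grip":0.6,"x":-25,"y":-25,"z":0,"rx":0,"ry":0,"rz":0}]'
python3 -m jog '[{"grip":0.6,"x":-29,"y":-29,"z":0,"rx":0,"ry":0,"rz":0},{"grip":0.6,"x":-29,"y":-29,"z":0,"rx":0,"ry":0,"rz":0},{"grip":0.6,"x":-20,"y":-20,"z":0,"rx":0,"ry":0,"rz":0},{"grip":0.6,"x":0,"y":0,"z":0,"rx":0,"ry":0,"rz":0},{"grip":0.6,"x":0,"y":0,"z":0,"rx":0,"ry":0,"rz":0}]'
python3 - <<'E'
from h import *
import cv2
plan(.480,-.2201,.1925,-31.5)
c=read_camera("side")
cv2.imwrite("pics/side12c.png",cv2.resize(c["frame"][200:350,330:480,::-1],None,fx=4,fy=4,interpolation=cv2.INTER_CUBIC))
c=read_camera("top")
cv2.imwrite("pics/top12c.png",cv2.resize(c["frame"][85:225,360:520,::-1],None,fx=4,fy=4,interpolation=cv2.INTER_CUBIC))
E
```

```text
time: 14.45
eef_pos: [0.4802, -0.2207, 0.1925]
tcp_rot: [0.962, -0.271, -0.0, -0.0]
contact_force: [-0.1, 0.4, -0.7]
opening: 0.263
time: 14.7
eef_pos: [0.4805, -0.221, 0.1932]
tcp_rot: [0.962, -0.271, 0.0, 0.0]
contact_force: [-1.2, 0.2, -0.8]
opening: 0.398
time: 15.37
eef_pos: [0.4553, -0.1175, 0.3348]
tcp_rot: [0.962, -0.272, 0.001, 0.0]
contact_force: [-0.1, 1.0, -0.5]
opening: 0.4
time: 15.78
eef_pos: [0.4295, -0.0099, 0.3336]
tcp_rot: [0.963, -0.27, 0.001, 0.0]
contact_force: [-0.1, -1.1, 0.2]
opening: 0.4
t 15.7833 pos [ 0.4295 -0.0099  0.3336] yaw -31.32 tilt 0.1 tool z [ 1.7e-03 -7.0e-04 -1.0e+00] F [-0.1 -1.1  0.2] open 0.4 q [-0.26 -0.21  2.22 -0.    1.13  0.29]
shift [152.2 153.4 141.3] rz 0.2
```

View pics/side12c.png

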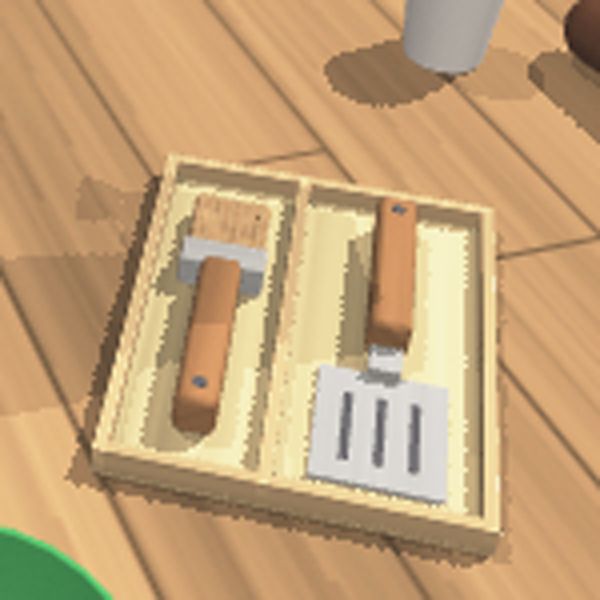

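View pics/top12c.png

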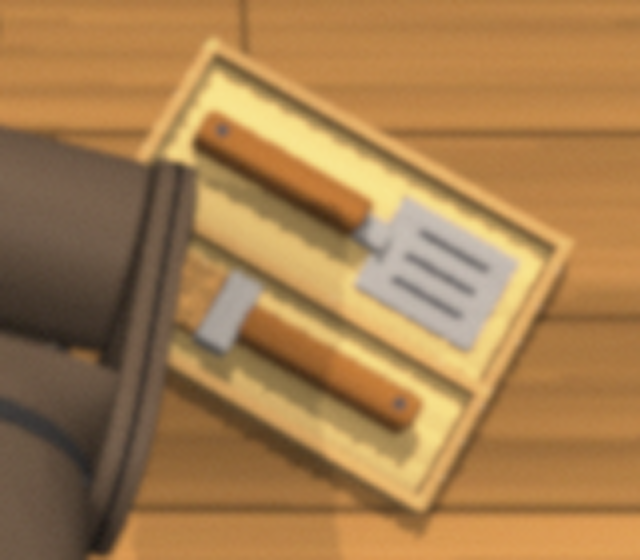

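Run:
```python
from h import *
c=read_camera("top");s=read_camera("side")
B=lambda u,v,z:bp(c,360+u/4,85+v/4,z)
S=lambda u,v,z:bp(s,330+u/4,200+v/4,z)
e=np.array([np.cos(np.radians(58.5)),np.sin(np.radians(58.5))]);f=np.array([-e[1],e[0]])
def rep(n,a,b,ctr):
    m=(a+b)[:2]/2-ctr;d=(b-a)[:2];print(n,"len",np.linalg.norm(d).round(4),"along",(m@e).round(4),"across",(m@f).round(4),"ang",round(np.degrees(np.arctan2(d@f,d@e)),1))
W=np.array([.5687,-.263]);N=np.array([.4852,-.2116])
rep("turner",B(204,132,.031),(B(518,262,.008)+B(470,350,.008))/2,W)
rep("turner side",S(398,200,.031),(S(308,480,.008)+S(447,500,.008))/2,W)
# brush handle end from top, tip from side; ferrule mid top
rep("brush handle (end->ferrule) top",B(413,420,.031),B(229,312,.025),N)
rep("brush side",S(193,410,.031),S(232,197,.021),N)
```

```text
turner len 0.215 along -0.0022 across 0.0025 ang -178.3
turner side len 0.2167 along -0.0031 across -0.0006 ang -179.8
brush handle (end->ferrule) top len 0.1296 along -0.0314 across 0.0009 ang -1.0
brush side len 0.1977 along -0.0065 across -0.0008 ang 0.6
```

Both tools sit within a few mm and about 2° of their targets, and the robot is clear, so I'm handing in.

```bash
python3 -c "
from plant import *
print(sign_off()); print(get_state()['time'])"
```

```text
the job is handed in; nothing more can be done
None
the job is handed in; nothing more can be done
```

I laid the turner in the wide compartment and the brush in the narrow one, released both, moved the arm clear and handed in at about 16 s of the 61 s. No verdict is reported on hand-in.

- **Turner:** it lies 2–3 mm off along, within 3 mm across and under 2° out of line, and the side and top views agree.
- **Brush:** it lies 2–7 mm off along (top about 2, side 6.5), about 1 mm across and 1° out of line. In the last top view the arm hid the bristle tip, so that view's figure relies on the ferrule instead. The side view measured the brush at 198 mm rather than 190, so its 6.5 mm is the less certain figure.
- **Flatness and height:** I judged these only by eye in the side picture and from the release height. Both tools looked flat on the floor.
- **Contact forces:** closing on each tool, the fingertips rested lightly on the table (about 4–6 N). The force readings at the end of each move stayed below that otherwise.

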